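Put the stacking spice tins back together on their base

ROBOT

A 6-joint arm with a two-finger parallel gripper is mounted at the origin on a cart in front of the work surface, level with it; the furniture and walls round the work are solid. World frame = base frame: x ahead of the robot, y to its left, z up, the work surface at z = 0. Lengths are in m, angles in rad, forces in N, time in s.
With the tool pointing down it reaches from about 0.275 to 0.825 m from the base axis. Payload 5.2 kg.
Tool frame: the origin (TCP) lies on the centre line of the jaws, within the pads' length; the fingertips stand 19 mm ahead of it and the grasp point (between the pads) is the TCP; z points along the fingers, y is the line along which they close (so a half turn about z gives the same grasp; the last joint's range is limited). The gripper opens to 93 mm and grips with 3 to 60 N. Pads are 15 mm wide; open, the fingers measure 128 mm over their backs; the gripper's body (75 mm by 188 mm) begins 65 mm behind the grasp point.
Start: joints at [-1.456, 0.259, 1.535, -0, 1.348, -0.203], TCP at [0.172, -0.522, 0.238] pointing down, gripper open.
Joint ranges: [-3.14, 3.14], [-0.91, 2.08], [0.19, 2.58], [-1.22, 4.36], [0.22, 2.71], [-3.12, 3.12]. Speed limits (rad/s): [2.57, 2.57, 3.14, 3.14, 3.14, 3.14].

INTERFACE

Orientations are given as a unit quaternion [w, x, y, z].
In Python, from cell import * gives the robot as it stands. The module is installed in compiled form; this text tells all that it offers.
- The arm moves only by the tool servo_tool, never from a script. Its argument "deltas" is a list of rows, each a list of 4 numbers: the shift along the world's x, y, z in cm, then the turn about the world's z in rad. A call has 1 to 20 rows; each row is the pose to reach, as a shift and turn from the pose commanded when the call began; what a row does not reach only later rows make up. A row lasts 1/10 s, in which the tool goes at most 50 mm and 8.59 degrees, less where a joint would pass 70% of its speed; a pose out of reach is approached as far as the arm can. A call with a gripper value outside its range is refused whole. "gripper" is the closure, from 0 (fully open) to 1 (shut), set as the call begins (left out, the last holds). The fingers move at their own pace and stop on an object; the grip force is fixed at half the most. Time passes only in rows, so rows that repeat a pose let the fingers close. It gives the time, the measured TCP pose, the force, the opening and the grip force at its end, in the units of the state.
- get_obs(): the state, without advancing time (a new reading comes with each control period).
- get_image(name): name is "scene" or "top" or "wrist"; returns the picture (480x640x3 uint8, blue, green, red); there is no depth.
- calibration(name): a dict with "fx", "fy", "cx", "cy" (pixels), "dist" ([k1, k2, p1, p2, k3] as OpenCV has them; the pictures are not rectified), "cam_to_world" (4x4, takes a point from camera to world coordinates). Camera axes: x right, y down, z forward; pixel columns grow to the right and rows downward; lengths in m; the calibration is good to about 2 mm. A picture is of the moment at which its call begins: read the wrist's pose just before it. calibration takes no time and is no camera call; for the wrist camera it gives the pose at the moment of the call.
- finish_job(): hands the job in; it is judged then, once.
The state is a dict: "time_s": time; "q": joint angles; "dq": joint speeds; "tau": joint torques, N m; "tcp_pos": TCP position; "tool_rot": TCP orientation; "contact_force": force on the tool from outside, world axes, zero at the start; "ft_torque": the same for the moment, N m; "opening": finger opening in m; "finger_force": force on a finger pad.
Only numpy, scipy, OpenCV 4.12 (cv2) and the standard library are available. Lean on these libraries where they do the work, as an engineer would, in place of code of your own. Each camera call takes 0.05 s, during which the arm holds its last target. There are 200 camera calls.

TASK

Put the set of stacking steel tins back together on its round wooden base: the tall undivided tin goes into the base, the tin with two compartments on top of it, the low tin with four compartments on that, and the lid with the wooden knob last. Each piece must sit fully home, level, in the one below, and the finished tower must stand free. Leave the salt shaker, the flat food tin and the roll of tape standing where they are.

Things in the scene. Friction and masses are not known exactly. Their poses are not given: they have to be found in the camera images.
- tin_open_center (a point): Tallest round steel tin, open on top, no partition: 60 mm diameter, 60 mm high with foot. Tapered foot below, 6 mm high (40 mm wide at its bottom, 52 at its top), drops into the 55 mm mouth below; the shoulder above it then rests on the rim. Straight wall, 2.5 mm. Stands on its foot. Point: on the axis, half-way up; z up its axis. About 160 g.
- tin_half_center (a point): Middle round steel tin, open on top, one partition (ends 10 mm below the rim) makes two halves: 60 mm diameter, 46 mm high with foot. Tapered foot below, 6 mm high (40 mm wide at its bottom, 52 at its top), drops into the 55 mm mouth below; the shoulder above it then rests on the rim. Straight wall, 2.5 mm. Stands on its foot. Point: on the axis, half-way up; z up its axis. 140 g.
- tin_quarter_center (a point): Lowest round steel tin, open on top, crossed partitions (end 10 mm below the rim) make four quarters: 60 mm diameter, 34 mm high with foot. Tapered foot below, 6 mm high (40 mm wide at its bottom, 52 at its top), drops into the 55 mm mouth below; the shoulder above it then rests on the rim. Straight wall, 2.5 mm. Stands on its foot. Point: on the axis, half-way up; z up its axis. 130 g.
- lid_center (a point): Lid, 35 mm high: the same 6 mm foot as the tins, then a steel disc 60 mm wide, 5 mm thick, whose edge rests on the rim below, then an upright dark wooden knob, 18 mm diameter, 24 mm high, in the middle. Lies right way up on its foot. Point: on the axis, half-way up the 35 mm (in the knob, 6.5 mm above the disc); z up its axis. 90 g.
- base_seat (a point): The base: a low round wooden disc, 100 mm diameter and 18 mm high, fixed to the worktop, with a round recess 55 mm wide and 10 mm deep in its top. This point is on its axis at the level of its top face; z is up.
- salt_shaker_center (a point): Bystander: an upright salt shaker, 44 mm diameter, 90 mm high; loose. This point is on its axis, half-way up.
- tin_fish_center (a point): Bystander: a flat closed round food tin with a printed side, 86 mm diameter, 40 mm high; loose. This point is on its axis, half-way up.
- tape_roll_center (a point): Bystander: a flat-lying roll of black tape, 62 mm diameter, 19 mm high; loose. This point is on its axis, half-way up.

How it is judged:
By the outcome, as a careful person would: the job done as asked, in the order asked, and still so for the second after the job is handed in, with the robot touching nothing.
It also fails if it takes over 128 s, if anything falls off the work surface, if the arm or the gripper's body presses on something with over 40 N, if the wrist force passes 120 N, or if a joint passes its speed limit or range.

## Working session

There is one attempt and no reset: what is moved stays moved. The work goes in short steps, Python scripts to look and compute and a tool call to move; the robot and the scene stay as the last step left them, time stands still between calls to the robot, and variables do not carry over. Pictures are saved under pics/ and viewed, at most 14 in all, crops included, and the job is handed in when it is done.

Besides the shell and the picture viewer there is one more tool, called after ">>>" in YAML: its name, and indented under it one key for each argument. servo_tool: Moves the arm, as the interface text tells. Its arguments: {"type":"object","properties":{"deltas":{"type":"array","items":{"type":"array","items":{"type":"number"}}},"gripper":{"type":"number"}},"required":["deltas"]}

```bash
mkdir -p pics
python3 - <<'E'
from cell import *
import cv2
for n in("top","scene"):
    cv2.imwrite(f"pics/{n}0.png",get_image(n)); c=calibration(n); print(n,c["fx"],c["fy"],c["cx"],c["cy"],c["dist"],c["cam_to_world"])
o=get_obs();print(o["time_s"],o["tcp_pos"],o["tool_rot"])
E
```

```text
top 467.2719372972001 467.2719372972001 318.10150284006954 236.22393030010056 [-0.08237526  0.          0.          0.          0.        ] [[-0.01016136 -0.99403399  0.10859641  0.44924283]
 [-0.99965078  0.01274761  0.02314764 -0.01201276]
 [-0.02439389 -0.10832327 -0.99381638  1.04285672]
 [ 0.          0.          0.          1.        ]]
scene 579.2181589336799 579.2181589336799 314.87564036860385 248.7699753882749 [0.02698212 0.         0.         0.         0.        ] [[-0.88337845 -0.31846714  0.34383308  0.11875295]
 [-0.46857615  0.61407681 -0.63509532  0.7870446 ]
 [-0.00888293 -0.7221415  -0.69168833  0.91063432]
 [ 0.          0.          0.          1.        ]]
0.1 [ 0.17183665 -0.52198973  0.23690275] [-8.25733223e-04  9.87400103e-01  1.58241445e-01  1.98231322e-05]
```

View pics/top0.png

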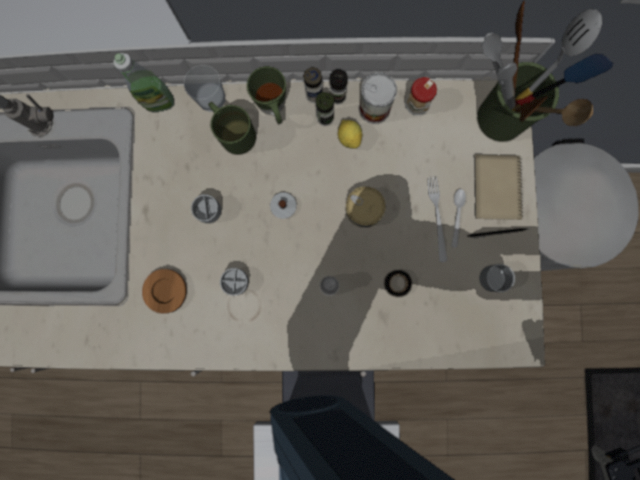

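View pics/scene0.png

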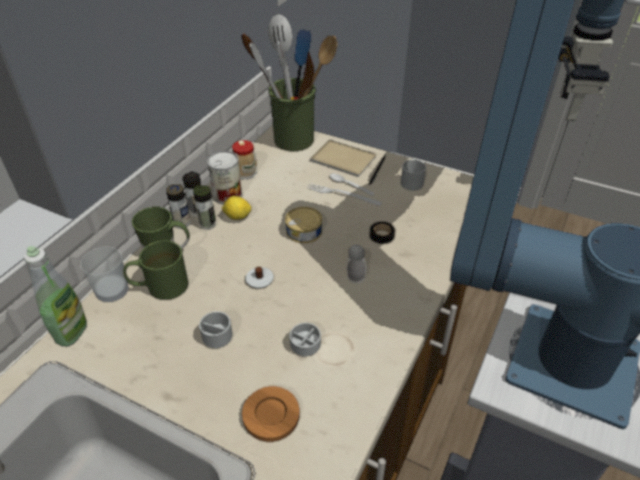

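The top view shows the base at (164,290), the open tin at (497,278), the half tin at (207,208), the quarter tin at (235,280) and the lid at (284,204). The fish tin is at (365,206), the shaker at (330,284) and the tape at (398,283). The scene view agrees.

```bash
cat > h.py <<'E'
from cell import *
import cv2, numpy as np
def ray(c,u,v,z):
    K=np.array([[c["fx"],0,c["cx"]],[0,c["fy"],c["cy"]],[0,0,1.]])
    p=cv2.undistortPoints(np.array([[[u,v]]],float),K,np.array(c["dist"]))[0,0]
    T=np.array(c["cam_to_world"]); d=T[:3,:3]@[p[0],p[1],1]; o=T[:3,3]
    return o+d*(z-o[2])/d[2]
def proj(c,P):
    T=np.linalg.inv(np.array(c["cam_to_world"]))
    K=np.array([[c["fx"],0,c["cx"]],[0,c["fy"],c["cy"]],[0,0,1.]])
    return cv2.projectPoints(np.array(P,float).reshape(-1,3),cv2.Rodrigues(T[:3,:3])[0],T[:3,3],K,np.array(c["dist"]))[0].reshape(-1,2)
E
python3 - <<'E'
from h import *
c=calibration("top")
for n,u,v,z in [("base",164,290,.018),("open",497,278,.04),("half",207,208,.04),("quart",235,280,.03),("lid",284,205,.011),("salt",330,284,.09),("fish",365,206,.04),("tape",398,283,.019),("decal",243,305,0)]:
    p=ray(c,u,v,z); print(n,p.round(3),np.hypot(p[0],p[1]).round(3),"scene",proj(calibration("scene"),p).round())
w=calibration("wrist");print(w["fx"],np.array(w["cam_to_world"]).round(3))
cv2.imwrite("pics/w0.png",get_image("wrist"))
t=cv2.imread("pics/top0.png")
cv2.imwrite("pics/crop.png",np.hstack([cv2.resize(t[180:320,130:300],None,fx=3,fy=3),cv2.resize(t[230:320,450:540],(270,420))]))
E
```

```text
base [0.446 0.355 0.018] 0.57 scene [[270. 408.]]
open [ 0.464 -0.372  0.04 ] 0.594 scene [[413. 172.]]
half [0.624 0.255 0.04 ] 0.674 scene [[216. 322.]]
quart [0.466 0.193 0.03 ] 0.505 scene [[304. 333.]]
lid [0.633 0.088 0.011] 0.64 scene [[259. 275.]]
salt [ 0.456 -0.013  0.09 ] 0.456 scene [[356. 246.]]
fish [ 0.624 -0.091  0.04 ] 0.63 scene [[303. 218.]]
tape [ 0.456 -0.161  0.019] 0.484 scene [[382. 229.]]
decal [0.411 0.181 0.   ] 0.449 scene [[332. 349.]]
336.0127936118768 [[ 0.313 -0.91  -0.272  0.248]
 [-0.95  -0.3   -0.089 -0.496]
 [-0.001  0.286 -0.958  0.384]
 [ 0.     0.     0.     1.   ]]
```

View pics/w0.png

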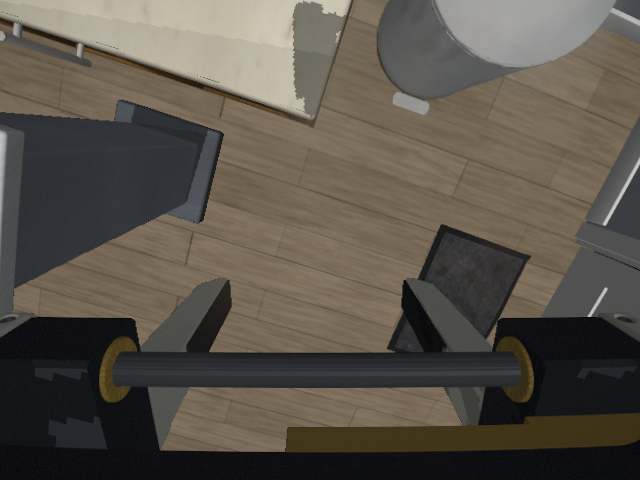

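View pics/crop.png

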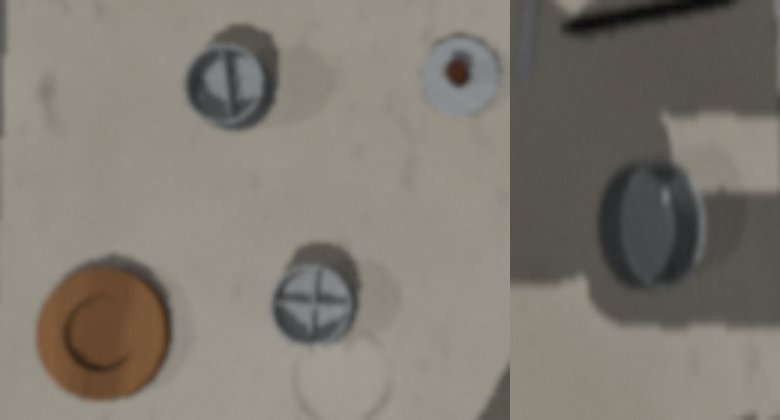

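The wrist view has the fingers at lower left and right, and the object space lies between them around (320,250). The crop confirms the base, half tin, quarter tin and lid poses. Next I go above the open tin.

>>> servo_tool:
  deltas:
    - [3,2,0,-0.06]
    - [6,4,0,-0.12]
    - [10,6,0,-0.18]
    - [14,8,-1,-0.24]
    - [18,10,-2,-0.318]
    - [22,12,-3,-0.318]
    - [26,14,-4,-0.318]
    - [29,15,-5,-0.318]
    - [29,15,-5,-0.318]
    - [29,15,-5,-0.318]
    - [29,15,-5,-0.318]
  gripper: 0

```text
time_s: 1.25
tcp_pos: [0.4611, -0.373, 0.1878]
tool_rot: [0.0, 1.0, -0.0, -0.0]
contact_force: [-0.2, 0.6, 0.3]
opening: 0.0928
finger_force: 0.0
```

Run:
```python
from h import *
c=calibration("wrist");cv2.imwrite("pics/w1.png",get_image("wrist"))
o=get_obs();print(o["time_s"],o["tcp_pos"].round(4),o["tool_rot"].round(3),o["contact_force"])
np.save("c1.npy",c,allow_pickle=True)
print(proj(c,[[.464,-.372,.06],[.464,-.342,.06],o["tcp_pos"]]))
```

```text
1.3 [ 0.461  -0.3732  0.188 ] [ 0.     1.    -0.001 -0.   ] [-0.25765699  0.14379737  0.69522916]
[[315.54358665 233.94091339]
 [280.25538778 233.97201025]
 [317.93134055 311.03019459]]
```

View pics/w1.png

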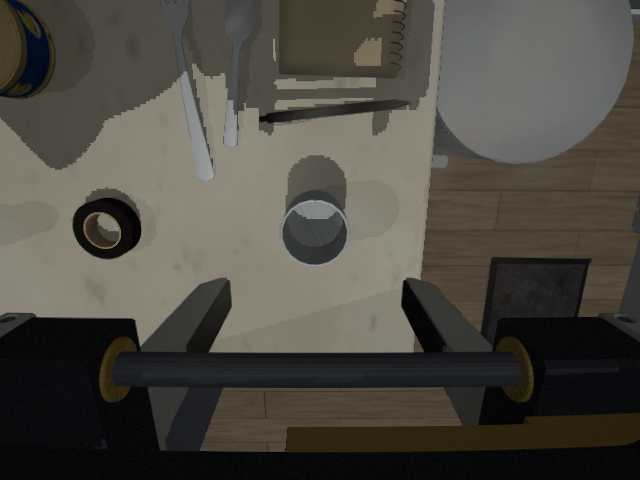

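The wrist picture shows the open tin's rim as a circle centred at (314.5,231.5), 69 px wide as expected. That puts it at (0.466,-0.371), so I need +0.5 cm in x, +0.2 in y and −14.2 in z.

>>> servo_tool:
  deltas:
    - [0.5,0.2,-3,0]
    - [0.5,0.2,-6,0]
    - [0.5,0.2,-9,0]
    - [0.5,0.2,-11,0]
    - [0.5,0.2,-13,0]
    - [0.5,0.2,-14.2,0]
    - [0.5,0.2,-14.2,0]
    - [0.5,0.2,-14.2,0]
    - [0.5,0.2,-14.2,0]

```text
time_s: 2.2
tcp_pos: [0.4673, -0.3714, 0.047]
tool_rot: [0.001, 1.0, -0.0, 0.001]
contact_force: [0.6, 0.2, 0.0]
opening: 0.093
finger_force: 0.0
```

>>> servo_tool:
  deltas:
    - [0,0,0,0]
    - [0,0,0,0]
    - [0,0,0,0]
    - [0,0,0,0]
    - [0,0,0,0]
    - [0,0,0,0]
    - [0,0,0,0]
    - [0,0,0,0]
    - [0,0,0,0]
    - [0,0,0,0]
  gripper: 1

```text
time_s: 3.2
tcp_pos: [0.467, -0.3707, 0.0459]
tool_rot: [0.0, 1.0, -0.0, 0.0]
contact_force: [-0.2, -0.6, 2.0]
opening: 0.0604
finger_force: 30.0
```

Gripped at 60.4 mm. I lift it and carry it to short of the base, where the camera can see the base clearly.

>>> servo_tool:
  deltas:
    - [0,0,3,0]
    - [0,0,7,0]
    - [0,0,11,0]
    - [0,3,15,0]
    - [0,7,16,0]
    - [0,11,16,0]
    - [0,15,16,0]
    - [0,19,16,0]
    - [0,23,16,0]
    - [0,27,16,0]
    - [0,31,16,0]
    - [0,35,16,0]
    - [-1,39,16,0]
    - [-2,43,16,0]
    - [-3,47,16,0]
    - [-4,51,16,0]
    - [-5,55,16,0]
    - [-6,59,16,0]
    - [-7,63,16,0]
    - [-8,66,16,0]

```text
time_s: 5.2
tcp_pos: [0.3853, 0.2915, 0.205]
tool_rot: [0.0, 1.0, 0.0, -0.001]
contact_force: [0.7, -0.6, -2.1]
opening: 0.0605
finger_force: 30.0
```

>>> servo_tool:
  deltas:
    - [-1,3,0,0]
    - [-2,5,0,0]
    - [-2.7,6.6,0,0]
    - [-2.7,6.6,0,0]
    - [-2.7,6.6,0,0]
    - [-2.7,6.6,0,0]

```text
time_s: 5.8
tcp_pos: [0.3599, 0.3547, 0.2053]
tool_rot: [0.0, 1.0, -0.0, -0.0]
contact_force: [0.6, -0.6, -2.2]
opening: 0.06
finger_force: 30.0
```

Run:
```python
from h import *
c=calibration("wrist");im=get_image("wrist");cv2.imwrite("pics/w2.png",im)
o=get_obs();print(o["time_s"],o["tcp_pos"].round(4),o["tool_rot"].round(3),o["contact_force"],o["opening"])
np.save("c2.npy",c,allow_pickle=True)
print(proj(c,[[.446,.355,.018],[.446,.405,.018]]))
hsv=cv2.cvtColor(im,cv2.COLOR_BGR2HSV)
m=cv2.inRange(hsv,(3,90,40),(20,255,255))
cs,_=cv2.findContours(m,cv2.RETR_EXTERNAL,cv2.CHAIN_APPROX_NONE)
for k in cs:
    if cv2.contourArea(k)>1500:
        e=cv2.fitEllipse(cv2.convexHull(k));print(e,ray(c,*e[0],.018))
```

```text
5.85 [0.3601 0.3547 0.2054] [ 0.     1.    -0.001 -0.   ] [-0.17829693 -0.61265754 -2.39307733] 0.05979232000365698
[[316.09643812 132.85962719]
 [263.59826362 132.97930636]]
((311.7483825683594, 133.96360778808594), (103.24417877197266, 107.32247161865234), 177.06903076171875) [0.44499333 0.35914224 0.018     ]
```

View pics/w2.png

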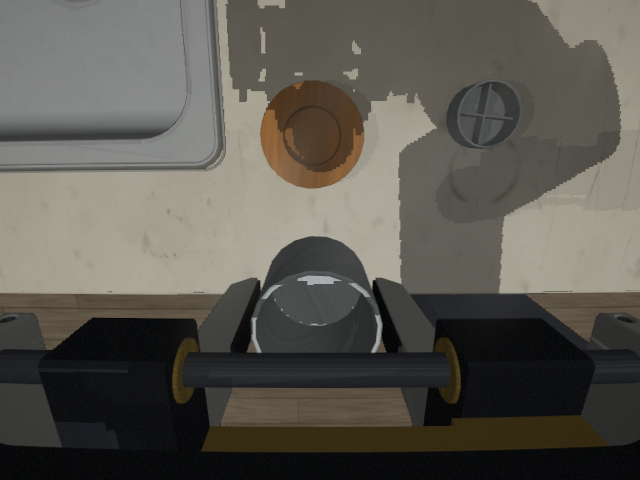

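The base circle is centred at (312,134), 103 px wide against the expected 105, which puts it at (0.445,0.359). The tin in the jaws is centred. I move over the base and lower.

>>> servo_tool:
  deltas:
    - [3,0.3,0,0]
    - [6,0.3,0,0]
    - [8.6,0.3,-1,0]
    - [8.6,0.3,-4,0]
    - [8.6,0.3,-7,0]
    - [8.6,0.3,-10,0]
    - [8.6,0.3,-12,0]
    - [8.6,0.3,-13,0]
    - [8.6,0.3,-13.6,0]
    - [8.6,0.3,-13.6,0]
    - [8.6,0.3,-13.6,0]
    - [8.6,0.3,-13.6,0]

```text
time_s: 7.05
tcp_pos: [0.4467, 0.3589, 0.0709]
tool_rot: [-0.001, 1.0, -0.0, 0.001]
contact_force: [0.3, -0.7, -2.3]
opening: 0.0603
finger_force: 30.0
```

>>> servo_tool:
  deltas:
    - [0,0,-0.2,0]
    - [0,0,-0.4,0]
    - [0,0,-0.6,0]
    - [0,0,-0.8,0]
    - [0,0,-1.0,0]
    - [0,0,-1.0,0]
    - [0,0,-1.0,0]
    - [0,0,-1.0,0]

```text
time_s: 7.85
tcp_pos: [0.446, 0.3586, 0.0597]
tool_rot: [-0.0, 1.0, -0.0, 0.0]
contact_force: [-0.4, -0.4, -2.5]
opening: 0.0602
finger_force: 30.0
```

No contact yet. I expect it to seat at about 0.058.

>>> servo_tool:
  deltas:
    - [0,0,-0.1,0]
    - [0,0,-0.2,0]
    - [0,0,-0.3,0]
    - [0,0,-0.3,0]
    - [0,0,-0.3,0]
    - [0,0,-0.3,0]

```text
time_s: 8.45
tcp_pos: [0.446, 0.3586, 0.0577]
tool_rot: [-0.0, 1.0, -0.0, 0.0]
contact_force: [-1.9, -1.6, 5.3]
opening: 0.0602
finger_force: 30.0
```

Seated, with contact at 0.0577. I release and rise.

>>> servo_tool:
  deltas:
    - [0,0,0,0]
    - [0,0,0,0]
    - [0,0,0,0]
    - [0,0,0,0]
    - [0,0,0,0]
    - [0,0,0,0]
    - [0,0,2,0]
    - [0,0,5,0]
    - [0,0,9,0]
    - [0,0,13,0]
    - [0,0,15,0]
    - [0,0,15,0]
    - [0,0,15,0]
    - [0,0,15,0]
  gripper: 0

```text
time_s: 9.85
tcp_pos: [0.4449, 0.358, 0.2047]
tool_rot: [0.001, 1.0, -0.0, -0.001]
contact_force: [0.2, -0.1, 0.2]
opening: 0.093
finger_force: 0.0
```

```bash
cat > look.py <<'E'
import sys
from h import *
n=sys.argv[1]; c=calibration("wrist");im=get_image("wrist");cv2.imwrite(f"pics/{n}.png",im)
o=get_obs();print(o["time_s"],o["tcp_pos"].round(4),o["tool_rot"].round(3),o["opening"]); np.save(n+".npy",c,allow_pickle=True)
g=cv2.medianBlur(cv2.cvtColor(im,cv2.COLOR_BGR2GRAY),3)
for a in sys.argv[2:]:   # x,y,z of rim expected
    P=np.array(a.split(","),float); (u,v),(u2,_)=proj(c,[P,P+[0,.03,0]]); r=abs(u2-u)
    x0,y0=int(u-2*r),max(int(v-2*r),0); s=g[y0:int(v+2*r),x0:int(u+2*r)]
    h=cv2.HoughCircles(s,cv2.HOUGH_GRADIENT_ALT,1,10,param1=120,param2=.6,minRadius=int(.85*r),maxRadius=int(1.15*r))
    print("expect",round(u),round(v),round(r,1))
    if h is not None:
        for q in h[0][:3]: print(q+[x0,y0,0],ray(c,q[0]+x0,q[1]+y0,P[2]).round(4))
E
python3 look.py w3 .446,.359,.072
```

```text
9.9 [0.4449 0.358  0.2046] [ 0.001  1.    -0.    -0.002] 0.09293525295592181
expect 315 234 34.7
[316.         237.          32.73080444] [0.4433 0.3584 0.072 ]
```

>>> servo_tool:
  deltas:
    - [3,-2,0,0]
    - [6,-4,0,0]
    - [9,-6,0,0]
    - [12,-8,-1,0]
    - [15,-10,-2,0]
    - [17,-10.4,-2,0]
    - [17,-10.4,-2,0]
    - [17,-10.4,-2,0]
    - [17,-10.4,-2,0]

```text
time_s: 10.8
tcp_pos: [0.6146, 0.2551, 0.186]
tool_rot: [0.0, 1.0, 0.0, -0.001]
contact_force: [0.5, -0.3, -0.1]
opening: 0.0928
finger_force: 0.0
```

```bash
python3 look.py w4 .624,.255,.046; python3 -c "
import cv2,numpy as np
cv2.imwrite('pics/w34.png',np.hstack([cv2.imread(f'pics/w{i}.png')[60:380,140:500] for i in(3,4)]))"
```

```text
10.85 [0.6147 0.2553 0.1865] [ 0.  1.  0. -0.] 0.09315502283780965
expect 317 223 34.1
[307.         223.          32.63466644] [0.6239 0.2636 0.046 ]
[311.         185.          29.29481888] [0.6572 0.26   0.046 ]
```

View pics/w34.png

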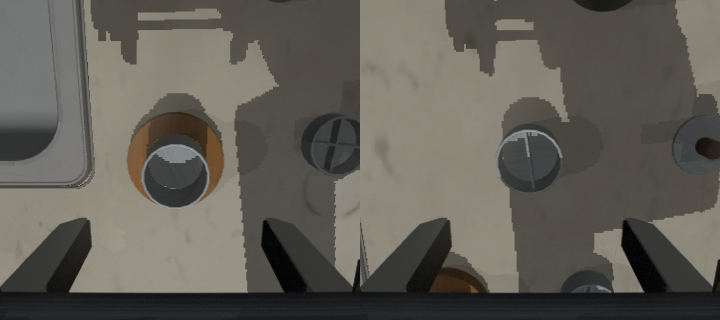

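The open tin stands in the base, rim at (316,236) in the full picture and concentric. The half tin's rim is at (309.5,220), which is about (0.625,0.262). I grasp it with the TCP at z 0.032.

>>> servo_tool:
  deltas:
    - [1,0.7,-3,0]
    - [1,0.7,-6,0]
    - [1,0.7,-9,0]
    - [1,0.7,-12,0]
    - [1,0.7,-14,0]
    - [1,0.7,-15.4,0]
    - [1,0.7,-15.4,0]
    - [1,0.7,-15.4,0]
    - [1,0.7,-15.4,0]

```text
time_s: 11.75
tcp_pos: [0.6269, 0.262, 0.0344]
tool_rot: [-0.0, 1.0, 0.0, 0.001]
contact_force: [0.4, -0.1, 0.6]
opening: 0.0929
finger_force: 0.0
```

>>> servo_tool:
  deltas:
    - [0,0,0,0]
    - [0,0,0,0]
    - [0,0,0,0]
    - [0,0,0,0]
    - [0,0,0,0]
    - [0,0,0,0]
    - [0,0,0,0]
    - [0,0,0,0]
    - [0,0,0,0]
    - [0,0,0,0]
  gripper: 1

```text
time_s: 12.75
tcp_pos: [0.626, 0.2615, 0.0328]
tool_rot: [0.0, 1.0, -0.0, 0.0]
contact_force: [-0.2, -0.8, 1.8]
opening: 0.0599
finger_force: 30.0
```

>>> servo_tool:
  deltas:
    - [0,0,3,0]
    - [0,0,6,0]
    - [0,0,10,0]
    - [0,0,13,0]
    - [-3,2,14,0]
    - [-6,4,14,0]
    - [-9,6,14,0]
    - [-12,8,14,0]
    - [-15,9.7,14,0]
    - [-18,9.7,14,0]
    - [-18,9.7,14,0]
    - [-18,9.7,12,0]
    - [-18,9.7,10,0]
    - [-18,9.7,9,0]
    - [-18,9.7,8,0]
    - [-18,9.7,7.6,0]
    - [-18,9.7,7.6,0]
    - [-18,9.7,7.6,0]

```text
time_s: 14.55
tcp_pos: [0.4464, 0.3587, 0.1092]
tool_rot: [-0.0, 1.0, -0.0, 0.0]
contact_force: [-0.6, -0.6, -0.9]
opening: 0.0598
finger_force: 30.0
```

>>> servo_tool:
  deltas:
    - [0,0,-0.2,0]
    - [0,0,-0.4,0]
    - [0,0,-0.6,0]
    - [0,0,-0.8,0]
    - [0,0,-0.8,0]
    - [0,0,-0.8,0]
    - [0,0,-0.8,0]

```text
time_s: 15.25
tcp_pos: [0.4459, 0.3586, 0.1007]
tool_rot: [-0.0, 1.0, -0.0, 0.0]
contact_force: [-0.6, -0.3, -2.0]
opening: 0.0595
finger_force: 30.0
```

>>> servo_tool:
  deltas:
    - [0,0,-0.1,0]
    - [0,0,-0.2,0]
    - [0,0,-0.2,0]
    - [0,0,-0.2,0]
    - [0,0,-0.2,0]

```text
time_s: 15.75
tcp_pos: [0.4459, 0.3586, 0.0987]
tool_rot: [-0.0, 1.0, -0.0, 0.0]
contact_force: [0.0, -0.2, 0.1]
opening: 0.0598
finger_force: 30.0
```

Contact is starting at the expected height. I release, then look at the tower and go to the quarter tin.

>>> servo_tool:
  deltas:
    - [0,0,-0.05,0]
    - [0,0,0,0]
    - [0,0,0,0]
    - [0,0,0,0]
    - [0,0,0,0]
    - [0,0,0,0]
    - [0,0,2,0]
    - [0,0,5,0]
    - [0,0,9,0]
    - [0,0,13,0]
    - [0,0,13,0]
    - [0,0,13,0]
    - [0,0,13,0]
  gripper: 0

```text
time_s: 17.05
tcp_pos: [0.4451, 0.3581, 0.2273]
tool_rot: [0.001, 1.0, -0.0, -0.001]
contact_force: [-0.9, -0.8, -0.2]
opening: 0.0933
finger_force: 0.0
```

```bash
python3 look.py w5 .446,.359,.112
```

```text
17.1 [0.445  0.358  0.2269] [ 0.001  1.    -0.    -0.001] 0.09327052003809183
expect 315 240 36.8
[316.         242.          34.25749588] [0.4445 0.3586 0.112 ]
[320.         207.          35.10180283] [0.4735 0.3554 0.112 ]
```

>>> servo_tool:
  deltas:
    - [0,-4,0,0]
    - [0,-8,0,0]
    - [0,-12,-1,0]
    - [1,-15,-3,0]
    - [1,-16.5,-4,0]
    - [1,-16.5,-4.5,0]
    - [1,-16.5,-4.5,0]
    - [1,-16.5,-4.5,0]
    - [1,-16.5,-4.5,0]

```text
time_s: 18.0
tcp_pos: [0.4561, 0.1945, 0.184]
tool_rot: [-0.0, 1.0, 0.001, 0.0]
contact_force: [0.4, -0.2, 0.3]
opening: 0.0927
finger_force: 0.0
```

```bash
python3 look.py w6 .466,.193,.034; python3 -c "
import cv2,numpy as np
cv2.imwrite('pics/w56.png',np.hstack([cv2.imread(f'pics/w{i}.png')[60:380,140:500] for i in(5,6)]))"
```

```text
18.05 [0.456  0.1945 0.1841] [-0.     1.     0.001  0.   ] 0.09294945704822073
expect 318 220 33.1
[314.         220.          31.56649208] [0.466 0.197 0.034]
```

View pics/w56.png

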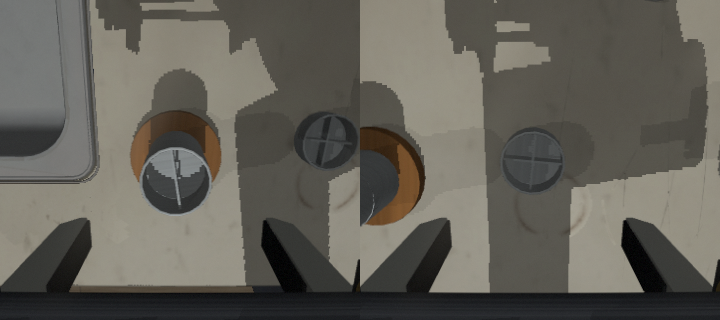

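The tower's rim is at (316,242), concentric with the base. The quarter tin's rim is at (312.5,220), so (0.466,0.198). I grasp it with the TCP at z 0.028.

>>> servo_tool:
  deltas:
    - [1,0.4,-3,0]
    - [1,0.4,-6,0]
    - [1,0.4,-9,0]
    - [1,0.4,-12,0]
    - [1,0.4,-14,0]
    - [1,0.4,-15.6,0]
    - [1,0.4,-15.6,0]
    - [1,0.4,-15.6,0]
    - [1,0.4,-15.6,0]

```text
time_s: 18.95
tcp_pos: [0.4668, 0.198, 0.0288]
tool_rot: [-0.0, 1.0, 0.0, 0.001]
contact_force: [-0.5, 0.6, 0.3]
opening: 0.0931
finger_force: 0.0
```

>>> servo_tool:
  deltas:
    - [0,0,0,0]
    - [0,0,0,0]
    - [0,0,0,0]
    - [0,0,0,0]
    - [0,0,0,0]
    - [0,0,0,0]
    - [0,0,0,0]
    - [0,0,0,0]
    - [0,0,0,0]
    - [0,0,0,0]
  gripper: 1

```text
time_s: 19.95
tcp_pos: [0.4659, 0.1975, 0.0278]
tool_rot: [-0.0, 1.0, -0.0, 0.0]
contact_force: [-1.9, -0.1, 3.6]
opening: 0.0589
finger_force: 31.6
```

>>> servo_tool:
  deltas:
    - [0,0,3,0]
    - [0,0,7,0]
    - [0,0,11,0]
    - [0,0,15,0]
    - [0,0,16,0]
    - [0,3,16,0]
    - [0,7,16,0]
    - [0,11,16,0]
    - [-2,14,16,0]
    - [-2,16.1,16,0]
    - [-2,16.1,16,0]
    - [-2,16.1,16,0]
    - [-2,16.1,14,0]
    - [-2,16.1,12.5,0]
    - [-2,16.1,11.6,0]
    - [-2,16.1,11.6,0]
    - [-2,16.1,11.6,0]

```text
time_s: 21.65
tcp_pos: [0.4463, 0.358, 0.1438]
tool_rot: [0.0, 1.0, -0.001, -0.0]
contact_force: [-0.3, -0.2, -1.3]
opening: 0.0592
finger_force: 31.5
```

>>> servo_tool:
  deltas:
    - [0,0,-0.2,0]
    - [0,0,-0.4,0]
    - [0,0,-0.6,0]
    - [0,0,-0.8,0]
    - [0,0,-0.9,0]
    - [0,0,-0.9,0]
    - [0,0,-0.9,0]
    - [0,0,-0.9,0]

```text
time_s: 22.45
tcp_pos: [0.4459, 0.3586, 0.1347]
tool_rot: [-0.0, 1.0, -0.0, 0.0]
contact_force: [-0.3, 0.5, -1.3]
opening: 0.0588
finger_force: 31.5
```

>>> servo_tool:
  deltas:
    - [0,0,-0.05,0]
    - [0,0,-0.1,0]
    - [0,0,-0.15,0]
    - [0,0,-0.15,0]
    - [0,0,-0.15,0]

```text
time_s: 22.95
tcp_pos: [0.4462, 0.3586, 0.1337]
tool_rot: [-0.0, 1.0, -0.0, 0.0]
contact_force: [-0.0, -1.6, 5.1]
opening: 0.0589
finger_force: 31.6
```

Seated. I release, look and go to the lid.

>>> servo_tool:
  deltas:
    - [0,0,0,0]
    - [0,0,0,0]
    - [0,0,0,0]
    - [0,0,0,0]
    - [0,0,0,0]
    - [0,0,0,0]
    - [0,0,2,0]
    - [0,0,5,0]
    - [0,0,9,0]
    - [0,0,12,0]
    - [0,0,12,0]
    - [0,0,12,0]
    - [0,0,12,0]
  gripper: 0

```text
time_s: 24.25
tcp_pos: [0.4452, 0.3581, 0.2517]
tool_rot: [0.001, 1.0, -0.0, -0.001]
contact_force: [-0.2, -0.9, 0.5]
opening: 0.093
finger_force: 0.0
```

```bash
python3 look.py w7 .446,.359,.14
```

```text
24.3 [0.4451 0.3581 0.2514] [ 0.001  1.    -0.    -0.001] 0.0930251088288002
expect 316 242 37.2
[316.         245.          35.49478531] [0.4431 0.3586 0.14  ]
[314.         208.          38.69389725] [0.4735 0.3602 0.14  ]
```

>>> servo_tool:
  deltas:
    - [3,-3,0,0]
    - [6,-6,0,0]
    - [9,-9,0,0]
    - [12,-13,0,0]
    - [15,-17,-2,0]
    - [17,-21,-4,0]
    - [17.5,-25,-7,0]
    - [17.5,-27,-8,0]
    - [17.5,-27,-8,0]
    - [17.5,-27,-8,0]
    - [17.5,-27,-8,0]

```text
time_s: 25.4
tcp_pos: [0.621, 0.0897, 0.1735]
tool_rot: [-0.0, 1.0, 0.0, 0.0]
contact_force: [1.1, 0.0, 0.1]
opening: 0.0932
finger_force: 0.0
```

```bash
python3 look.py w8 .633,.088,.011; python3 -c "
import cv2,numpy as np
cv2.imwrite('pics/w78.png',np.hstack([cv2.imread(f'pics/w{i}.png')[60:380,140:500] for i in(7,8)]))"
```

```text
25.45 [0.6211 0.0899 0.1739] [-0.     1.     0.001  0.001] 0.0929601811803218
expect 319 215 31.9
```

View pics/w78.png

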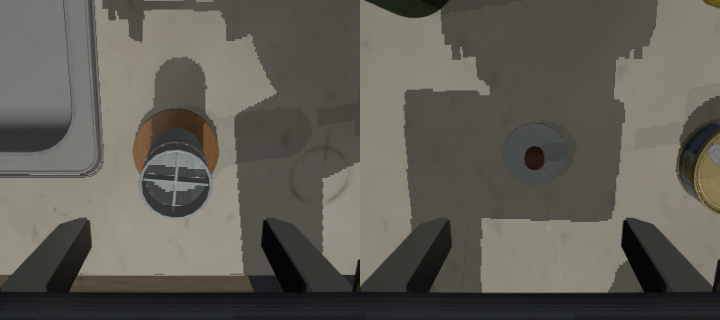

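The tower is concentric, with the four-way partition on top and its rim at (316,245). The lid's disc is centred at (314,213.5) in the full picture and the knob top at (315,217.5).

Run:
```python
from h import *
c=np.load("w8.npy",allow_pickle=True).item()
print(ray(c,314,213.5,.011),ray(c,315,217.5,.035))
```

```text
[0.63429194 0.09225202 0.011     ] [0.63592182 0.09124499 0.035     ]
```

>>> servo_tool:
  deltas:
    - [1.4,0.2,-3,0]
    - [1.4,0.2,-6,0]
    - [1.4,0.2,-9,0]
    - [1.4,0.2,-11,0]
    - [1.4,0.2,-13,0]
    - [1.4,0.2,-14.1,0]
    - [1.4,0.2,-14.1,0]
    - [1.4,0.2,-14.1,0]
    - [1.4,0.2,-14.1,0]

```text
time_s: 26.35
tcp_pos: [0.6359, 0.0908, 0.0337]
tool_rot: [0.0, 1.0, 0.0, 0.001]
contact_force: [0.3, -0.3, -0.2]
opening: 0.0928
finger_force: 0.0
```

>>> servo_tool:
  deltas:
    - [0,0,0,0]
    - [0,0,0,0]
    - [0,0,0,0]
    - [0,0,0,0]
    - [0,0,0,0]
    - [0,0,0,0]
    - [0,0,0,0]
    - [0,0,0,0]
    - [0,0,0,0]
    - [0,0,0,0]
    - [0,0,0,0]
    - [0,0,0,0]
  gripper: 1

```text
time_s: 27.55
tcp_pos: [0.6349, 0.0906, 0.0321]
tool_rot: [-0.0, 1.0, -0.0, -0.0]
contact_force: [-0.1, 0.1, -0.8]
opening: 0.0173
finger_force: 30.0
```

>>> servo_tool:
  deltas:
    - [0,0,3,0]
    - [0,0,7,0]
    - [0,0,11,0]
    - [0,0,15,0]
    - [0,0,18,0]
    - [-3,3,18.5,0]
    - [-6,6,18.5,0]
    - [-9,9,18.5,0]
    - [-12,13,18.5,0]
    - [-15,17,18.5,0]
    - [-17,21,18.5,0]
    - [-18.9,25,18.5,0]
    - [-18.9,26.8,18.5,0]
    - [-18.9,26.8,18.5,0]
    - [-18.9,26.8,18,0]
    - [-18.9,26.8,16.5,0]
    - [-18.9,26.8,15.2,0]
    - [-18.9,26.8,14.5,0]
    - [-18.9,26.8,14.5,0]
    - [-18.9,26.8,14.5,0]

```text
time_s: 29.55
tcp_pos: [0.4463, 0.3581, 0.1771]
tool_rot: [0.0, 1.0, -0.001, -0.0]
contact_force: [0.4, -0.4, -1.0]
opening: 0.0174
finger_force: 30.0
```

>>> servo_tool:
  deltas:
    - [0,0,-0.2,0]
    - [0,0,-0.4,0]
    - [0,0,-0.6,0]
    - [0,0,-0.8,0]
    - [0,0,-1.0,0]
    - [0,0,-1.0,0]
    - [0,0,-1.0,0]
    - [0,0,-1.0,0]

```text
time_s: 30.35
tcp_pos: [0.4459, 0.3586, 0.1672]
tool_rot: [-0.0, 1.0, -0.0, 0.0]
contact_force: [1.0, -0.4, -1.1]
opening: 0.0172
finger_force: 30.0
```

>>> servo_tool:
  deltas:
    - [0,0,-0.05,0]
    - [0,0,-0.1,0]
    - [0,0,-0.15,0]
    - [0,0,-0.15,0]
    - [0,0,-0.15,0]

```text
time_s: 30.85
tcp_pos: [0.4459, 0.3586, 0.166]
tool_rot: [-0.0, 1.0, -0.0, 0.0]
contact_force: [-1.3, -1.1, 3.1]
opening: 0.0178
finger_force: 30.0
```

Seated at 0.166 as expected. I release, rise and back off so the scene camera can check it.

>>> servo_tool:
  deltas:
    - [0,0,0,0]
    - [0,0,0,0]
    - [0,0,0,0]
    - [0,0,0,0]
    - [0,0,0,0]
    - [0,0,0,0]
    - [0,0,0,0]
    - [0,0,2,0]
    - [0,0,5,0]
    - [0,0,9,0]
    - [0,0,11,0]
    - [0,-4,11,0]
    - [0,-8,11,0]
    - [0,-12,11,0]
    - [0,-16,11,0]
    - [0,-20,11,0]
    - [0,-24,11,0]
    - [0,-24,11,0]
    - [0,-24,11,0]
  gripper: 0

```text
time_s: 32.75
tcp_pos: [0.446, 0.118, 0.2758]
tool_rot: [-0.0, 1.0, -0.001, 0.0]
contact_force: [0.3, 0.0, -0.5]
opening: 0.093
finger_force: 0.0
```

Run:
```python
from h import *
s=get_image("scene");t=get_image("top")
cv2.imwrite("pics/fin.png",np.hstack([cv2.resize(s[240:460,180:380],(400,440)),cv2.resize(t[170:370,120:320],(400,440))]))
c=calibration("scene");print(proj(c,[[.446,.3586,z] for z in(.018,.072,.112,.14,.169)]).round())
print(get_obs()["time_s"])
```

```text
[[268. 409.]
 [266. 392.]
 [265. 378.]
 [263. 368.]
 [262. 357.]]
32.85
```

View pics/fin.png

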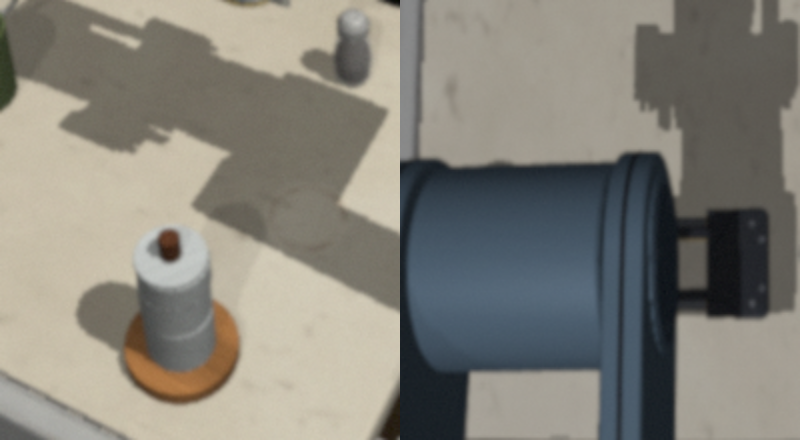

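The scene view shows the tower straight and closed up on the base. The knob top is at about (264.5,356.5), against (262,357) predicted for fully home. The shaker stands, and nothing touches the tower.

```bash
python3 -c "
from cell import *
print(finish_job())"
```

```text
the job is handed in; nothing more can be done
None
```

The tower is rebuilt on its base in the order asked, each piece seated at its expected height, it stands free with the arm clear, and the job was handed in at about 33 s; the shaker, food tin and tape were never touched.

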